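# Set the bead loom one hole longer

## Task

Set the empty bead loom to its next longer hole: press the brass snap button flush, slide the sleeve with the loom's free end outward until the button clicks out through the very next hole, then let go. Grip the thin tube gently, never force it against a button that is standing out, and leave the bead tray, the vials and the snips as they are.

Things in the scene. Friction and masses are not known exactly. Their poses are not given: they have to be found in the camera images.
- loom: Home-made bead loom fixed to a grey tray: red wooden end (foot 150 mm wide, cheeks to 160 mm high, roller, coil bar, wing nuts) at y -190 mm, holding the dark inner tube, 22 mm square. Origin at foot level under the button's place on the tube axis; x across the tube to the button's side, y along the tube to the free end (longer), z up. Tube axis 75 mm above the origin.
- sleeve: Aluminium square tube, outside 28 mm, wall 2 mm, telescoping over the inner tube and carrying the free end, a red head like the other at y +195 mm. Origin on the tube axis at the hole where the button stands at the start; axes as the loom's. Bare for gripping from y -83 mm (black collar at the mouth, 33 mm square) to +180 mm. Thin: dents if squeezed with more than about 60 N.
- snap_button: Brass spring button, 9 mm across, on the inner tube, standing out 5 mm through a hole in the sleeve's +x face at mid-height. Origin at the centre of its tip, 19 mm from the tube axis. Goes in along the loom's -x. The last 3 mm to the tip are a 45 degree cone, the rest a straight shank, which locks the sleeve both ways in a hole; over 15 N along the tube would bend it when out.
- extension (a joint): Slide of sleeve and free end along the loom's y, m: 0 at the start, grows as the loom gets longer; drag about 6 N, play 0.7 mm either way in a hole. Five 10.5 mm holes, hand-drilled: the next longer one is the first on the -y side, 30 to 46 mm from the start hole, varying. There the button springs out (the pull dips), then stops the sleeve dead; let go 1 mm or more short of it, it stays half out.
- button_press (a joint): How far the button is pushed in, m: 0 fully out, 0.005 flush with the sleeve's face, 0.007 under the sleeve's wall. Spring about 3 N when out, 5 N flush, 6 N under the wall. Once it is flush, a pull of about 15 N along the tube, drag included, makes the hole's edge ride up the cone and take the button under the wall, where it stays by itself.
- bead_tray: White triangular bead tray with red beads, loose, about 83 mm sides, 11 mm high, origin at the centre of its underside.
- vial_red: Clear upright vial of red beads with white cap, loose, 23 mm across, 55 mm high, origin at the centre of its underside.
- vial_white: Clear upright vial of white beads with white cap, loose, 23 mm across, 55 mm high, origin at the centre of its underside.
- snips: Teal and lime thread snips lying flat, loose, about 104 mm long along own x, 18 mm wide, 10 mm high, origin underneath near the middle.
Not all that is in view belongs to the job. Leave any black, blue or purple look-alike of the vial_red alone.

How it is judged:
By the outcome, as a careful person would: the job done as asked, in the order asked, and still so for the second after the job is handed in, with the robot touching nothing.
It also fails if it takes over 53 s, if anything falls off the work surface, if the arm or the gripper's body presses on something with over 40 N, if the wrist force passes 120 N, or if a joint passes its speed limit or range.

## Robot

A 6-joint arm with a two-finger parallel gripper is mounted at the origin on the work surface. World frame = base frame: x ahead of the robot, y to its left, z up, the work surface at z = 0. Lengths are in m, angles in degrees, forces in N, time in s.
With the tool pointing down it reaches from about 0.35 to 0.875 m from the base axis. Payload 4.2 kg.
Tool frame: the origin (TCP) lies midway between the tips of the shut fingers; the grasp point (between the pads) lies 19 mm behind it (r.pinch_z is the distance from the TCP to the grasp point, in m); z points along the fingers, y is the line along which they close (so a half turn about z gives the same grasp; the last joint's range is limited). The gripper opens to 87 mm and grips with 3 to 60 N. Pads are 19 mm wide; open, the fingers measure 117 mm over their backs; the gripper's body (75 mm by 190 mm) begins 51 mm behind the grasp point.
Start: joints at [84.488, 22.042, 0.453, 0, -68.411, -14.817], TCP at [0.217, 0.586, 0.223] pointing down, gripper open.
Joint ranges: [-179.83, 179.83], [-69.29, 118.12], [-61.27, 80.66], [-181.25, 117.63], [-171.15, -9.14], [-177.46, 177.46]. Speed limits (degrees/s): [159.86, 159.86, 180, 180, 180, 180].

## Interface

Orientations are given as a 3x3 rotation matrix whose columns are the frame's x, y, z axes.
In Python, from station import r, imaging, models gives the robot as it stands. The module is installed in compiled form; this text tells all that it offers.
- The arm moves only by the tool apply_moves, never from a script. Its argument "moves" is a list of rows, each a list of 2 entries, a list of its own where there are three numbers: the shift along the tool's x, y, z in m, then the turn about the tool's z in degrees. A call has 1 to 5 rows; each row shifts and turns the commanded pose from where the row before left it, along the tool's axes as they then stand; what a row does not reach is not made up. A row lasts 1/12 s, in which the tool goes at most 41.7 mm and 7.16 degrees, less where a joint would pass 70% of its speed; a pose out of reach is approached as far as the arm can. A call is refused whole if a number of a shift passes 0.0417 or a number of a turn 7.16, either way. A call with a gripper value outside its range is refused whole. "hand" is the finger opening in m, from 0 to 0.087, set as the call begins (left out, the last holds). The fingers move at their own pace and stop on an object; the grip force is fixed at half the most. Time passes only in rows, so rows that do not move let the fingers close. It gives the time, the measured TCP pose, the force, the opening and the grip force at its end, in the units of the state.
- r.sense(): the state, without advancing time (a new reading comes with each control period).
- imaging.capture(name): name is "scene" or "top" or "wrist"; returns a dict with "frame" (384x512x3 uint8, blue, green, red), "intrinsics" (3x3 intrinsics, pixels), "eye" and "orientation" of the camera in the world. Camera axes: x right, y down, z forward; pixel columns grow to the right and rows downward; lengths in m; the calibration is good to about 2 mm. A picture is of the moment at which its call begins. There is no depth.
- r.finish_job(): hands the job in; it is judged then, once.
Trained networks look in a picture, given as the dict that the camera call returned (one of the last four; its "shot" number tells which), for a name from the list of things; names that differ only in an ending like _2 or _b are one class to them, and where a whole thing is asked for, a point or a joint stands for the part that bears it (a point fixed in the world has none). Each returns a list of dicts, best first, with "confidence" (0 to 1); they miss things now and then, are a little off and sometimes report something else, mostly with a low value. They report only what shows in the picture. A call takes as long as a camera call. They do not tell look-alikes from the thing itself.
- models.cut_out(picture, target): "region" (384x512 bool, what is visible of it) and "extent" ([left, top, width, height] as shares, 0 to 1, of the picture: columns of its width, rows of its height, round what is visible of it).
- models.place_of(picture, target): "at" ([column, row] as shares, 0 to 1, of the picture: columns of its width, rows of its height: a listed point, or the origin of a listed thing).
The state is a dict: "time_s": time; "joints": joint angles; "joint_velocities": joint speeds; "effort": joint torques, N m; "tcp_pos": TCP position; "ee_rot": TCP orientation; "wrist_force": force on the tool from outside, world axes, zero at the start; "moment": the same for the moment, N m; "gripper_width": opening from 0.0 (shut) to 1.0 (fully open); "gripper_force": force on a finger pad.
Only numpy, scipy, OpenCV 4.12 (cv2) and the standard library are available. Lean on these libraries where they do the work, as an engineer would, in place of code of your own. Each camera call takes 0.05 s, during which the arm holds its last target. There are 200 camera calls.

## Working session

There is one attempt and no reset: what is moved stays moved. The work goes in short steps, Python scripts to look and compute and a tool call to move; the robot and the scene stay as the last step left them, time stands still between calls to the robot, and variables do not carry over. Pictures are saved under pics/ and viewed, at most 10 in all, crops included, and the job is handed in when it is done.

Besides the shell and the picture viewer there is one more tool, called after ">>>" as a command line: name --argument value ..., lists and objects as JSON in quotes. apply_moves: Moves the arm, as the interface text tells. Its arguments: {"type":"object","properties":{"moves":{"type":"array"},"hand":{"type":"number"}},"required":["moves"]}

```bash
mkdir -p pics; cat > h.py <<'E'
from station import r, imaging, models
import numpy as np, cv2
def ray(p,uv):
    K=np.array(p["intrinsics"]);R=np.array(p["orientation"])
    d=R@np.linalg.inv(K)@np.array([uv[0],uv[1],1.]);return np.array(p["eye"]),d/np.linalg.norm(d)
def tri(rs):
    A=0;b=0
    for o,d in rs:
        M=np.eye(3)-np.outer(d,d);A=A+M;b=b+M@o
    x=np.linalg.solve(A,b);return x,[np.linalg.norm((np.eye(3)-np.outer(d,d))@(x-o)) for o,d in rs]
def onz(p,uv,z):
    o,d=ray(p,uv);return o+d*(z-o[2])/d[2]
def proj(p,X):
    K=np.array(p["intrinsics"]);R=np.array(p["orientation"])
    c=K@(R.T@(np.array(X)-np.array(p["eye"])));return c[:2]/c[2]
E
python3 - <<'E'
from h import *
np.set_printoptions(precision=4,suppress=True)
ps={}
for n in ("scene","top","wrist"):
    p=imaging.capture(n);ps[n]=p;cv2.imwrite(f"pics/{n}.png",p["frame"]);print(n,np.array(p["eye"]),p["shot"])
    for t in ("loom","sleeve","snap_button","bead_tray","vial_red","vial_white","snips"):
        print(t,[(np.round(np.array(d["at"])*[512,384],1).tolist(),round(d["confidence"],2)) for d in models.place_of(p,t)][:4])
a=np.vstack([ps["scene"]["frame"],ps["top"]["frame"]])
b=cv2.resize(np.hstack([ps["scene"]["frame"],ps["top"]["frame"]]),(800,300))
cv2.imwrite("pics/both.png",b)
print(r.sense(),r.pinch_z)
E
```

```text
scene [1.0434 0.6837 0.7122] 1
loom [([170.7, 199.6], 0.96)]
sleeve [([161.3, 176.9], 0.7)]
snap_button []
bead_tray [([116.7, 238.1], 0.94)]
vial_red [([371.8, 294.7], 0.86), ([364.6, 326.8], 0.74), ([399.5, 285.0], 0.67), ([313.5, 159.7], 0.65)]
vial_white [([177.1, 233.5], 0.56)]
snips [([170.3, 174.2], 0.45)]
top [0.3816 0.252  1.1909] 2
loom [([312.6, 160.9], 0.82)]
sleeve [([315.6, 157.3], 0.97)]
snap_button []
bead_tray [([307.1, 111.5], 0.87)]
vial_red [([142.1, 162.7], 0.57), ([148.9, 188.8], 0.48), ([265.3, 150.9], 0.41), ([248.9, 280.0], 0.41)]
vial_white [([276.6, 141.1], 0.58)]
snips [([336.4, 186.4], 0.67)]
wrist [0.2859 0.5606 0.3857] 3
loom []
sleeve []
snap_button []
bead_tray []
vial_red [([505.2, 74.1], 0.77)]
vial_white []
snips []
{'time_s': 1.2, 'joints': array([ 84.4897,  22.0415,   0.4533,  -0.0013, -68.4085, -14.8156]), 'joint_velocities': array([-0.0078, -0.0526,  0.0209,  0.0016,  0.0404,  0.0029]), 'effort': array([  0.0001, -39.0479,  18.7623,   4.2244,   0.0155,  -0.    ]), 'tcp_pos': array([0.2171, 0.5861, 0.2226]), 'ee_rot': array([[ 0.9377, -0.3474, -0.    ],
       [-0.3474, -0.9377,  0.0001],
       [-0.    , -0.0001, -1.    ]]), 'wrist_force': array([0.4157, 0.482 , 0.3505]), 'moment': array([-0.005 , -0.0251, -0.0418]), 'gripper_force': 0.0, 'gripper_width': 1.001050049725491} 0.0187
```

View pics/scene.png

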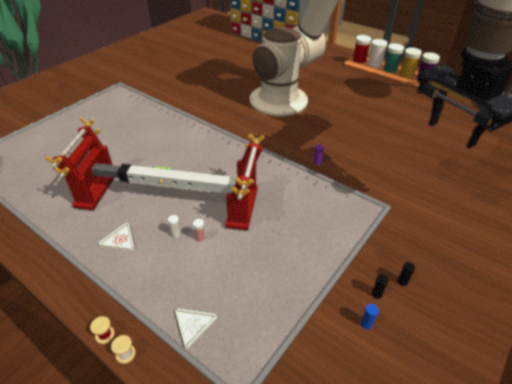

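View pics/top.png

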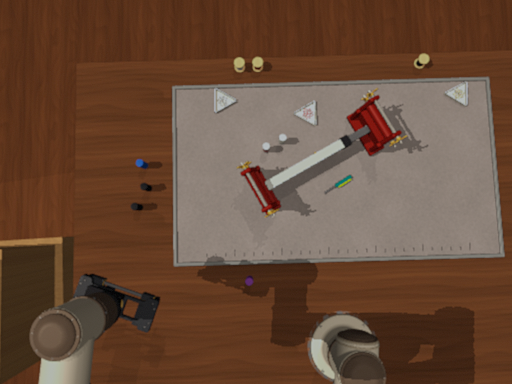

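Scene: red fixed end at (90,175), collar (122,172), white sleeve to the free head at (243,190), holes on the camera-side face. Top: fixed end (375,125), free head (262,188), vials (282,138) and (266,147) and tray (307,112) on the button side; snips (340,185) on the other. The black, blue and purple look-alikes stand far off. There is only one loom.

```bash
python3 - <<'E'
from h import *
np.set_printoptions(precision=4,suppress=True)
s=imaging.capture("scene");t=imaging.capture("top");w=imaging.capture("wrist")
at=lambda p,n:np.array(models.place_of(p,n)[0]["at"])*[512,384]
for n in ("sleeve","loom","vial_white","bead_tray"):
    try: print(n,tri([ray(s,at(s,n)),ray(t,at(t,n))]))
    except Exception as e: print(n,e)
print("vials",onz(t,(282,138),.05),onz(t,(266,147),.05), "tray",onz(t,(307,111),.005))
for p in [s,t]:
    m=models.cut_out(p,"sleeve")
    if m:
        m=m[0]; print(m["confidence"],np.array(m["extent"])*[512,384,512,384],m["region"].sum())
        cv2.imwrite(f"pics/m{p['shot']}.png",m["region"]*255)
a,b=onz(t,(347,142),.09),onz(t,(270,186),.09);print("axis",a,b,(b-a)/np.linalg.norm(b-a))
q=r.sense();R=q["ee_rot"]
print("cam in tool",R.T@(np.array(w["eye"])-q["tcp_pos"]),"\n",R.T@np.array(w["orientation"]),w["intrinsics"])
c=s["frame"][140:220,60:270];cv2.imwrite("pics/c1.png",cv2.resize(c,None,fx=3.8,fy=3.8,interpolation=cv2.INTER_CUBIC))
E
```

```text
sleeve (array([0.5894, 0.0578, 0.0748]), [np.float64(0.004070577019202149), np.float64(0.004070577019202225)])
loom (array([0.5858, 0.072 , 0.0037]), [np.float64(0.0015910725381875835), np.float64(0.0015910725381874276)])
vial_white (array([ 0.6002,  0.0604, -0.1282]), [np.float64(0.016257266566195146), np.float64(0.016257266566195052)])
bead_tray (array([0.6777, 0.1244, 0.1764]), [np.float64(0.02849441438772802), np.float64(0.028494414387727866)])
vials [0.6577 0.1689 0.05  ] [0.6304 0.2202 0.05  ] tray [0.7566 0.08   0.005 ]
0.97 [113.92   136.0896 149.4016  93.3888] 4187
0.96 [234.8032 134.7072 119.9104  85.9008] 2062
axis [ 0.6297 -0.0251  0.09  ] [0.5023 0.213  0.09  ] [-0.4718  0.8817  0.    ]
cam in tool [ 0.0734 -0.0001 -0.1631] 
 [[-0.     -0.9649 -0.2625]
 [ 1.      0.     -0.0002]
 [ 0.0002 -0.2625  0.9649]] [[323.2026   0.     252.8527]
 [  0.     323.2026 192.3323]
 [  0.       0.       1.    ]][ WARN:0@6.512] global loadsave.cpp:1063 imwrite_ Unsupported depth image for selected encoder is fallbacked to CV_8U.
```

View pics/c1.png

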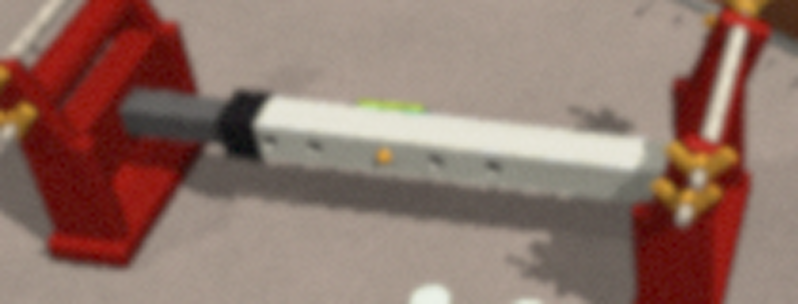

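The crop shows one brass button at crop (384,156), which is scene px (161,181). The next hole on the collar side is at crop (315,146), with another at (270,140). Two more holes at (435,160) and (493,165) are on the free-head side. I'm moving to a wrist-camera viewpoint on the button side, at gripping yaw.

>>> apply_moves --moves '[[[0.0374,0.0182,0],0],[[0.0374,0.0182,0],0],[[0.0374,0.0182,0],0],[[0.0374,0.0182,0],0],[[0.0374,0.0182,0],0]]' --hand 0.06

```text
time_s: 2.27
tcp_pos: [0.3618, 0.4343, 0.2228]
ee_rot: [[0.938, -0.347, 0.0], [-0.347, -0.938, 0.0], [0.0, -0.0, -1.0]]
wrist_force: [0.3, 0.4, -0.3]
gripper_width: 0.73
gripper_force: 0.0
```

>>> apply_moves --moves '[[[0.0374,0.0182,0],0],[[0.0374,0.0182,0],0],[[0.0374,0.0182,0],0],[[0.0374,0.0182,0],0],[[0.0374,0.0182,0],0]]'

```text
time_s: 2.68
tcp_pos: [0.5057, 0.2838, 0.2229]
ee_rot: [[0.938, -0.347, 0.0], [-0.347, -0.938, 0.0], [0.0, -0.001, -1.0]]
wrist_force: [-0.4, 0.6, -0.3]
gripper_width: 0.692
gripper_force: 0.0
```

>>> apply_moves --moves '[[[0.0374,0.0182,0],0],[[0.0374,0.0182,0],0],[[0.0374,0.0182,0],0],[[0.0374,0.0182,0],0],[[0.0374,0.0182,0],0]]'

```text
time_s: 3.1
tcp_pos: [0.6495, 0.1334, 0.2227]
ee_rot: [[0.938, -0.347, 0.0], [-0.347, -0.938, 0.0], [0.0, -0.0, -1.0]]
wrist_force: [0.4, 1.2, -0.0]
gripper_width: 0.689
gripper_force: 0.0
```

>>> apply_moves --moves '[[[0,0,0],7],[[0,0,0],7],[[0,0,0],7],[[0,0,0],7],[[0,0,0],7]]'

```text
time_s: 3.52
tcp_pos: [0.6484, 0.1349, 0.2224]
ee_rot: [[0.563, -0.826, -0.0], [-0.826, -0.563, -0.0], [-0.0, 0.0, -1.0]]
wrist_force: [-0.2, -0.5, -1.3]
gripper_width: 0.688
gripper_force: 0.0
```

>>> apply_moves --moves '[[[0,0,0],6.6],[[0,0,0],0],[[0,0,0],0]]'

```text
time_s: 3.77
tcp_pos: [0.6483, 0.1351, 0.2225]
ee_rot: [[0.473, -0.881, -0.0], [-0.881, -0.473, -0.0], [0.0, 0.0, -1.0]]
wrist_force: [0.5, -0.0, 0.4]
gripper_width: 0.69
gripper_force: 0.0
```

```bash
python3 - <<'E'
from h import *
import pickle
np.set_printoptions(precision=4,suppress=True)
w=imaging.capture("wrist");pickle.dump(w,open("w1.pkl","wb"))
for n in ("snap_button","sleeve","vial_red","vial_white"): print(n,[(np.array(d["at"])*[512,384],d["confidence"]) for d in models.place_of(w,n)][:3])
print(proj(w,[.589,.058,.075]))
cv2.imwrite("pics/w1.png",cv2.resize(w["frame"],None,fx=1.5625,fy=1.5625,interpolation=cv2.INTER_CUBIC))
E
```

```text
snap_button [(array([327.1168, 143.616 ]), 0.41)]
sleeve [(array([345.8048, 143.616 ]), 0.78), (array([327.0144, 140.1984]), 0.28)]
vial_red [(array([234.3936, 233.8176]), 0.97)]
vial_white [(array([232.0896, 184.704 ]), 0.63)]
[347.1855 140.2341]
```

View pics/w1.png

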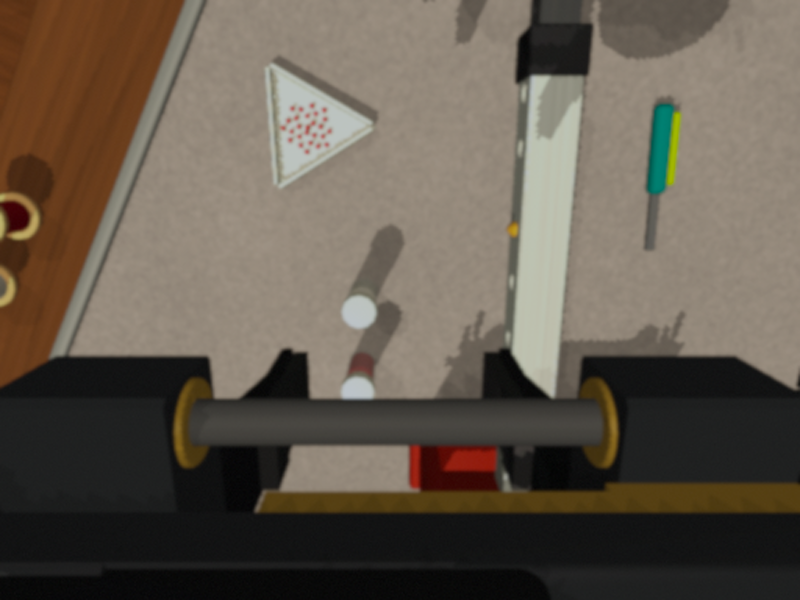

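Wrist view: collar at (553,50), button (513,230), next hole on the collar side (521,148), vials (358,311) and (358,388), and the tray and snips clear of the sleeve (coordinates in the enlarged picture).

```bash
python3 - <<'E'
from h import *
import pickle
np.set_printoptions(precision=4,suppress=True)
w=pickle.load(open("w1.pkl","rb"));s=imaging.capture("scene")
# refine button by brass colour
def brass(p,c,rad=7):
    x,y=map(int,c);f=p["frame"][y-rad:y+rad+1,x-rad:x+rad+1].astype(float)
    k=np.clip(f[...,2]-f[...,0]-45,0,None);yy,xx=np.mgrid[y-rad:y+rad+1,x-rad:x+rad+1]
    return np.array([(k*xx).sum(),(k*yy).sum()])/k.sum(),(k>0).sum()
bw,n1=brass(w,(328,147));bs,n2=brass(s,(161,181));print(bw,n1,bs,n2)
X,e=tri([ray(w,bw),ray(s,bs)]);print("button",X,e)
zt=X[2]+.014
g=cv2.GaussianBlur(w["frame"],(3,3),0).astype(float)
L=[];Rr=[]
for row in range(60,215,5):
    l=g[row,:,0]  # blue: sleeve top vs ground
    c=int(352-(row-60)*.05)
    d=np.diff(l[c:c+40]);j=np.argmin(d);Rr.append(onz(w,(c+j+.5,row),zt))
    d=np.diff(l[c-40:c]);j=np.argmax(d);L.append(onz(w,(c-40+j+.5,row),zt))
for A in (L,Rr):
    A=np.array(A)[:,:2]
    l=cv2.fitLine(A.astype(np.float32),cv2.DIST_HUBER,0,.001,.001).ravel();v=l[:2]*np.sign(l[1]);nx=np.array([v[1],-v[0]])
    print("dir",v,"ang",np.degrees(np.arctan2(v[1],v[0])),"button offset along x",(X[:2]-l[2:])@nx, np.std((A-l[2:])@nx))
E
```

```text
[327.9481 146.5289] 65 [160.6388 180.5565] 16
button [0.6027 0.072  0.0792] [np.float64(0.0004570485993880926), np.float64(0.0004570485993880266)]
dir [-0.47    0.8827] ang 118.03584 button offset along x 0.0006603205244937477 0.0003073562025080047
dir [-0.4728  0.8812] ang 118.2155 button offset along x 0.02916720622466521 0.0002547414751236899
```

>>> apply_moves --moves '[[[0.0115,0.0285,0],0],[[0.0115,0.0285,0],0],[[0.011,0.0285,0],0],[[0,0,0.03],0],[[0,0,0.03],0]]'

```text
time_s: 4.48
tcp_pos: [0.5895, 0.0642, 0.165]
ee_rot: [[0.47, -0.883, 0.007], [-0.883, -0.47, 0.002], [0.001, -0.007, -1.0]]
wrist_force: [-0.2, 0.3, -0.7]
gripper_width: 0.688
gripper_force: 0.0
```

>>> apply_moves --moves '[[[0,0,0.0125],0],[[0,0,0],0],[[0,0,0],0]]'

```text
time_s: 4.73
tcp_pos: [0.589, 0.0648, 0.15]
ee_rot: [[0.471, -0.882, -0.001], [-0.882, -0.471, -0.001], [0.0, 0.001, -1.0]]
wrist_force: [0.1, 0.7, 0.4]
gripper_width: 0.688
gripper_force: 0.0
```

```bash
python3 - <<'E'
from h import *
import pickle
np.set_printoptions(precision=4,suppress=True)
q=r.sense();w=imaging.capture("wrist");pickle.dump((q,w),open("w2.pkl","wb"))
print(q["tcp_pos"],q["time_s"],proj(w,[*q["tcp_pos"][:2],.093]),proj(w,[.6027,.072,.0792]))
cv2.imwrite("pics/w2.png",cv2.resize(w["frame"],None,fx=1.5625,fy=1.5625,interpolation=cv2.INTER_CUBIC))
E
```

```text
[0.589  0.0648 0.15  ] 4.7333 [254.385  209.9053] [233.871  204.0497]
```

View pics/w2.png

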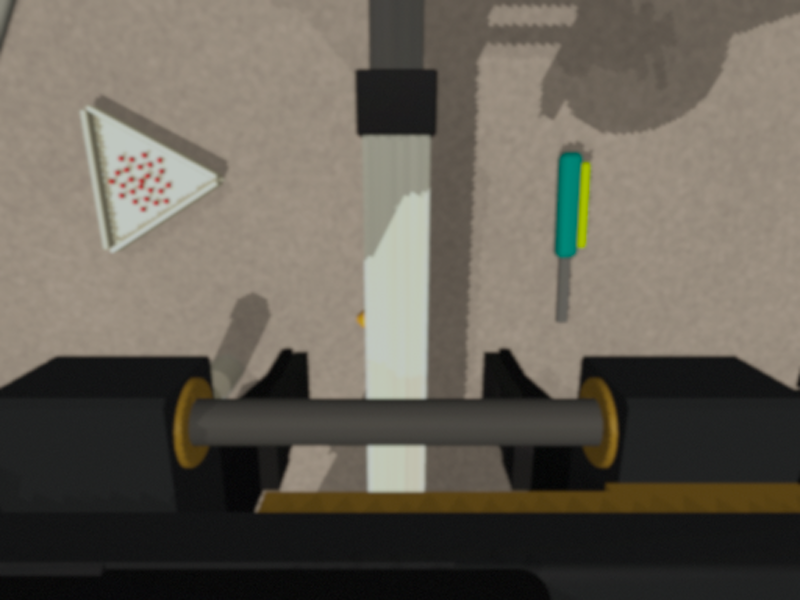

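The tube is centred between the fingers: its edges are at 366 and 429 in the picture, and the button is at (361,319), where I predicted it. Next I descend so the pads are at button height, while working out the hole spacing.

>>> apply_moves --moves '[[[0,0,0.03],0],[[0,0,0.03],0],[[0,0,0.02],0],[[0,0,0.01],0],[[0,0,0],0]]'

```text
time_s: 5.2
tcp_pos: [0.5885, 0.0649, 0.059]
ee_rot: [[0.471, -0.882, -0.002], [-0.882, -0.471, -0.001], [-0.0, 0.002, -1.0]]
wrist_force: [0.1, 0.2, -0.4]
gripper_width: 0.688
gripper_force: 0.0
```

```bash
python3 - <<'E'
from h import *
import pickle
np.set_printoptions(precision=4,suppress=True)
w=pickle.load(open("w1.pkl","rb"));v=np.array([-.4714,.8819,0])
B=onz(w,(327.9,146.5),.079)
for c in [(511,282),(521,148),(524,93)]: print((onz(w,np.array(c)/1.5625,.079)-B)@v)
print((onz(w,np.array((553,75))/1.5625,.093)-B)@v,"collar, exp -.083")
# dark/bright profile along face for hole peaks
e=B+0
nx=np.array([.8819,.4714,0]);O=np.array([.589,.0648,.079])
ys=np.arange(-.09,.06,.0005);vals=[]
for y in ys:
    u=proj(w,O+nx*.014+v*y);vals.append(cv2.getRectSubPix(w["frame"][...,1],(1,1),tuple(map(float,u)))[0,0])
vals=np.convolve(np.array(vals,float),np.ones(5)/5,'same')
i=[k for k in range(4,len(ys)-4) if vals[k]==vals[k-4:k+5].max() and vals[k]>vals.mean()+5]
print(ys[i],vals[i],vals.mean())
E
```

```text
0.033004580515550996
-0.04694305603861629
-0.07674770929728467
-0.08400782179414548 collar, exp -.083
[-0.0775 -0.077  -0.0485  0.      0.0315] [161.6 161.6 158.8 145.6 153.2] 101.90733333333334
```

>>> apply_moves --moves '[[[0,0,0],0],[[0,0,0],0],[[0,0,0],0]]' --hand 0.034

```text
time_s: 5.45
tcp_pos: [0.5903, 0.0654, 0.0621]
ee_rot: [[0.471, -0.882, 0.004], [-0.882, -0.471, 0.001], [0.001, -0.004, -1.0]]
wrist_force: [-0.1, 0.4, -0.0]
gripper_width: 0.541
gripper_force: 0.0
```

>>> apply_moves --moves '[[[0,0,0],0],[[0,0,0],0],[[0,0,0],0],[[0,0,0],0]]' --hand 0.024

```text
time_s: 5.78
tcp_pos: [0.5885, 0.0646, 0.061]
ee_rot: [[0.471, -0.882, -0.001], [-0.882, -0.471, -0.001], [0.0, 0.001, -1.0]]
wrist_force: [-2.3, -0.6, 6.2]
gripper_width: 0.316
gripper_force: 30.0
```

The opening is 27.5 mm at 30 N, so both pads are on the sleeve and the button should be flush. I'll let it settle, then start a gentle pull toward tool −x (loom +y).

>>> apply_moves --moves '[[[0,0,0],0],[[0,0,0],0],[[0,0,0],0]]'

```text
time_s: 6.03
tcp_pos: [0.5885, 0.0646, 0.061]
ee_rot: [[0.471, -0.882, -0.001], [-0.882, -0.471, -0.001], [0.0, 0.001, -1.0]]
wrist_force: [-1.9, -1.3, 5.0]
gripper_width: 0.32
gripper_force: 30.0
```

>>> apply_moves --moves '[[[-0.001,0,0],0],[[-0.001,0,0],0],[[0,0,0],0]]'

```text
time_s: 6.28
tcp_pos: [0.5883, 0.065, 0.061]
ee_rot: [[0.471, -0.882, 0.0], [-0.882, -0.471, -0.002], [0.002, 0.001, -1.0]]
wrist_force: [0.6, -6.8, 4.2]
gripper_width: 0.321
gripper_force: 30.0
```

>>> apply_moves --moves '[[[-0.001,0,0],0],[[0,0,0],0]]'

```text
time_s: 6.45
tcp_pos: [0.588, 0.0655, 0.061]
ee_rot: [[0.471, -0.882, 0.001], [-0.882, -0.471, -0.003], [0.003, 0.001, -1.0]]
wrist_force: [2.5, -7.6, 3.9]
gripper_width: 0.318
gripper_force: 30.0
```

>>> apply_moves --moves '[[[-0.001,0,0],0],[[0,0,0],0]]'

```text
time_s: 6.62
tcp_pos: [0.5876, 0.0663, 0.061]
ee_rot: [[0.471, -0.882, 0.001], [-0.882, -0.471, -0.003], [0.003, 0.001, -1.0]]
wrist_force: [1.6, -9.0, 2.4]
gripper_width: 0.32
gripper_force: 30.0
```

>>> apply_moves --moves '[[[-0.001,0,0],0],[[0,0,0],0]]'

```text
time_s: 6.78
tcp_pos: [0.5872, 0.067, 0.061]
ee_rot: [[0.471, -0.882, 0.001], [-0.882, -0.471, -0.003], [0.003, 0.001, -1.0]]
wrist_force: [3.3, -8.9, 4.2]
gripper_width: 0.323
gripper_force: 30.0
```

>>> apply_moves --moves '[[[-0.001,0,0],0],[[0,0,0],0]]'

```text
time_s: 6.95
tcp_pos: [0.5869, 0.0676, 0.061]
ee_rot: [[0.471, -0.882, 0.001], [-0.882, -0.471, -0.003], [0.003, 0.001, -1.0]]
wrist_force: [2.8, -10.9, 3.9]
gripper_width: 0.32
gripper_force: 30.0
```

>>> apply_moves --moves '[[[-0.001,0,0],0],[[0,0,0],0]]'

```text
time_s: 7.12
tcp_pos: [0.5867, 0.068, 0.061]
ee_rot: [[0.471, -0.882, 0.001], [-0.882, -0.471, -0.004], [0.004, 0.001, -1.0]]
wrist_force: [3.5, -12.1, 3.2]
gripper_width: 0.32
gripper_force: 30.0
```

>>> apply_moves --moves '[[[-0.001,0,0],0],[[0,0,0],0]]'

```text
time_s: 7.28
tcp_pos: [0.5864, 0.0685, 0.061]
ee_rot: [[0.471, -0.882, 0.002], [-0.882, -0.471, -0.004], [0.005, 0.001, -1.0]]
wrist_force: [4.6, -13.3, 2.3]
gripper_width: 0.316
gripper_force: 30.0
```

>>> apply_moves --moves '[[[-0.001,0,0],0],[[0,0,0],0]]'

```text
time_s: 7.45
tcp_pos: [0.5862, 0.0689, 0.061]
ee_rot: [[0.471, -0.882, 0.002], [-0.882, -0.471, -0.005], [0.005, 0.001, -1.0]]
wrist_force: [6.9, -15.3, 2.0]
gripper_width: 0.318
gripper_force: 30.0
```

>>> apply_moves --moves '[[[-0.001,0,0],0],[[0,0,0],0]]'

```text
time_s: 7.62
tcp_pos: [0.5848, 0.0715, 0.061]
ee_rot: [[0.47, -0.883, 0.001], [-0.883, -0.47, -0.002], [0.002, 0.001, -1.0]]
wrist_force: [-0.2, -5.3, 5.7]
gripper_width: 0.314
gripper_force: 30.0
```

```bash
cat > col.py <<'E'
from h import *
q=r.sense();w=imaging.capture("wrist")
v=np.array([-.4714,.8819,0]);O=np.array([.589,.0648,.093]);nx=np.array([.8819,.4714,0])
# collar edge on top face: sampling brightness along axis line at z=.093
ys=np.arange(-.10,-.02,.00025);P=[]
for y in ys:
    P.append(np.mean([cv2.getRectSubPix(w["frame"][...,1],(1,1),tuple(map(float,proj(w,O+v*y+nx*d))))[0,0] for d in np.linspace(-.008,.008,5)]))
P=cv2.GaussianBlur(np.array(P,np.float32)[:,None],(1,9),0).ravel();d=np.diff(P);k=np.argmax(d)
print("t",round(q["time_s"],2),"collar edge y",round(ys[k],4),"step",round(float(d[k]),1),"tcp y",round(float((q["tcp_pos"]-O)@v),4),"offset",round(ys[k]-float((q["tcp_pos"]-O)@v),4))
cv2.imwrite("pics/col.png",w["frame"])
E
python3 col.py
```

```text
t 7.62 collar edge y -0.0767 step 23.1 tcp y 0.0079 offset -0.0846
```

>>> apply_moves --moves '[[[-0.002,0,0],0],[[-0.002,0,0],0],[[-0.002,0,0],0],[[-0.002,0,0],0],[[0,0,0],0]]'

```text
time_s: 8.08
tcp_pos: [0.5807, 0.0792, 0.061]
ee_rot: [[0.471, -0.882, 0.0], [-0.882, -0.471, -0.002], [0.002, 0.001, -1.0]]
wrist_force: [0.3, -6.3, 3.9]
gripper_width: 0.322
gripper_force: 30.0
```

```bash
python3 col.py
```

```text
t 8.08 collar edge y -0.068 step 22.5 tcp y 0.0166 offset -0.0846
```

The collar moves with the gripper with no slip, and the drag is back to about 6 N, so the button is under the wall. Extension is about 16.5 mm. I'm advancing to about 28 mm, then going carefully.

>>> apply_moves --moves '[[[-0.002,0,0],0],[[-0.002,0,0],0],[[-0.002,0,0],0],[[-0.002,0,0],0],[[-0.002,0,0],0]]'

```text
time_s: 8.55
tcp_pos: [0.5763, 0.0874, 0.061]
ee_rot: [[0.471, -0.882, 0.001], [-0.882, -0.471, -0.003], [0.003, 0.001, -1.0]]
wrist_force: [1.7, -8.9, 4.6]
gripper_width: 0.318
gripper_force: 30.0
```

>>> apply_moves --moves '[[[-0.001,0,0],0],[[-0.001,0,0],0],[[0,0,0],0]]'

```text
time_s: 8.8
tcp_pos: [0.5752, 0.0895, 0.061]
ee_rot: [[0.471, -0.882, 0.0], [-0.882, -0.471, -0.003], [0.002, 0.001, -1.0]]
wrist_force: [0.9, -7.9, 4.5]
gripper_width: 0.322
gripper_force: 30.0
```

>>> apply_moves --moves '[[[-0.0005,0,0],0],[[-0.0005,0,0],0],[[-0.0005,0,0],0]]'

```text
time_s: 9.05
tcp_pos: [0.5746, 0.0905, 0.061]
ee_rot: [[0.471, -0.882, 0.0], [-0.882, -0.471, -0.003], [0.003, 0.001, -1.0]]
wrist_force: [1.5, -8.2, 3.7]
gripper_width: 0.313
gripper_force: 30.0
```

>>> apply_moves --moves '[[[-0.001,0,0],0],[[-0.001,0,0],0],[[-0.001,0,0],0],[[-0.001,0,0],0],[[0,0,0],0]]'

```text
time_s: 9.47
tcp_pos: [0.5726, 0.0944, 0.061]
ee_rot: [[0.471, -0.882, 0.0], [-0.882, -0.471, -0.003], [0.002, 0.001, -1.0]]
wrist_force: [1.5, -6.6, 4.8]
gripper_width: 0.32
gripper_force: 30.0
```

```bash
python3 col.py; python3 - <<'E'
from h import *
s=imaging.capture("scene")
c=s["frame"][140:220,60:270];cv2.imwrite("pics/c2.png",cv2.resize(c,None,fx=3.8,fy=3.8,interpolation=cv2.INTER_CUBIC))
E
```

```text
t 9.47 collar edge y -0.0507 step 22.4 tcp y 0.0338 offset -0.0846
```

View pics/c2.png

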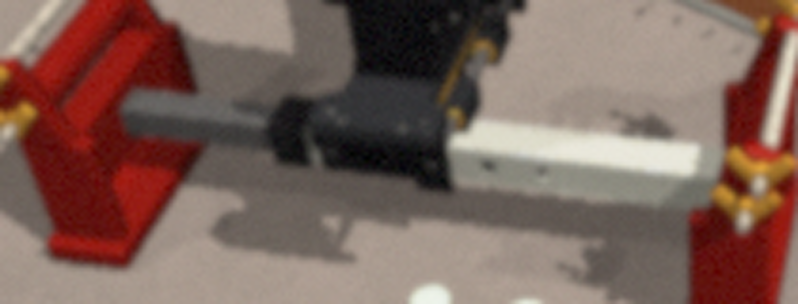

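The gripper covers the button here. The collar is at (290,130) and the rear holes have moved to (488,165) and (542,171), so the sleeve has slid along with the gripper. I'm continuing in small steps.

>>> apply_moves --moves '[[[-0.001,0,0],0],[[-0.001,0,0],0],[[-0.0005,0,0],0],[[0,0,0],0]]'

```text
time_s: 9.9
tcp_pos: [0.5715, 0.0964, 0.061]
ee_rot: [[0.471, -0.882, 0.0], [-0.882, -0.471, -0.003], [0.003, 0.001, -1.0]]
wrist_force: [1.3, -7.7, 5.1]
gripper_width: 0.317
gripper_force: 30.0
```

>>> apply_moves --moves '[[[-0.0005,0,0],0],[[-0.0005,0,0],0],[[0,0,0],0]]'

```text
time_s: 10.15
tcp_pos: [0.571, 0.0973, 0.061]
ee_rot: [[0.471, -0.882, 0.0], [-0.882, -0.471, -0.003], [0.002, 0.001, -1.0]]
wrist_force: [1.2, -8.0, 3.6]
gripper_width: 0.315
gripper_force: 30.0
```

>>> apply_moves --moves '[[[-0.0005,0,0],0],[[-0.0005,0,0],0],[[0,0,0],0]]'

```text
time_s: 10.4
tcp_pos: [0.5705, 0.0982, 0.061]
ee_rot: [[0.471, -0.882, 0.0], [-0.882, -0.471, -0.003], [0.003, 0.001, -1.0]]
wrist_force: [1.2, -7.6, 4.2]
gripper_width: 0.314
gripper_force: 30.0
```

>>> apply_moves --moves '[[[-0.0005,0,0],0],[[-0.0005,0,0],0],[[0,0,0],0]]'

```text
time_s: 10.65
tcp_pos: [0.57, 0.0991, 0.061]
ee_rot: [[0.471, -0.882, 0.0], [-0.882, -0.471, -0.003], [0.002, 0.001, -1.0]]
wrist_force: [1.9, -8.1, 4.7]
gripper_width: 0.321
gripper_force: 30.0
```

>>> apply_moves --moves '[[[-0.0005,0,0],0],[[-0.0005,0,0],0],[[0,0,0],0]]'

```text
time_s: 10.9
tcp_pos: [0.5696, 0.1, 0.061]
ee_rot: [[0.471, -0.882, 0.0], [-0.882, -0.471, -0.003], [0.003, 0.001, -1.0]]
wrist_force: [1.8, -8.4, 5.0]
gripper_width: 0.315
gripper_force: 30.0
```

>>> apply_moves --moves '[[[-0.0005,0,0],0],[[-0.0005,0,0],0],[[0,0,0],0]]'

```text
time_s: 11.15
tcp_pos: [0.5691, 0.1009, 0.061]
ee_rot: [[0.471, -0.882, 0.0], [-0.882, -0.471, -0.003], [0.003, 0.001, -1.0]]
wrist_force: [1.2, -7.3, 4.4]
gripper_width: 0.317
gripper_force: 30.0
```

>>> apply_moves --moves '[[[-0.0005,0,0],0],[[-0.0005,0,0],0],[[0,0,0],0]]'

```text
time_s: 11.4
tcp_pos: [0.5686, 0.1017, 0.061]
ee_rot: [[0.471, -0.882, 0.0], [-0.882, -0.471, -0.003], [0.003, 0.001, -1.0]]
wrist_force: [0.9, -8.4, 4.5]
gripper_width: 0.32
gripper_force: 30.0
```

>>> apply_moves --moves '[[[-0.0005,0,0],0],[[-0.0005,0,0],0],[[0,0,0],0]]'

```text
time_s: 11.65
tcp_pos: [0.5674, 0.1041, 0.061]
ee_rot: [[0.471, -0.882, -0.001], [-0.882, -0.471, -0.001], [0.0, 0.001, -1.0]]
wrist_force: [-3.0, -1.4, 6.2]
gripper_width: 0.318
gripper_force: 30.0
```

The pull has dipped to zero and the sleeve jumped to about 44.8 mm, so the button is coming out. I'll ease forward to feel the stop.

>>> apply_moves --moves '[[[-0.0005,0,0],0],[[0,0,0],0],[[0,0,0],0]]'

```text
time_s: 11.9
tcp_pos: [0.5672, 0.1043, 0.061]
ee_rot: [[0.471, -0.882, -0.0], [-0.882, -0.471, -0.001], [0.001, 0.001, -1.0]]
wrist_force: [-1.0, -3.5, 5.4]
gripper_width: 0.317
gripper_force: 30.0
```

>>> apply_moves --moves '[[[-0.0005,0,0],0],[[0,0,0],0],[[0,0,0],0]]'

```text
time_s: 12.15
tcp_pos: [0.5671, 0.1045, 0.061]
ee_rot: [[0.471, -0.882, -0.0], [-0.882, -0.471, -0.002], [0.001, 0.001, -1.0]]
wrist_force: [-1.5, -4.1, 6.2]
gripper_width: 0.319
gripper_force: 30.0
```

```bash
python3 - <<'E'
from h import *
s=imaging.capture("scene")
c=s["frame"][155:205,110:185];cv2.imwrite("pics/c3.png",cv2.resize(c,None,fx=10,fy=10,interpolation=cv2.INTER_CUBIC))
E
```

```text
(no output)
```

View pics/c3.png

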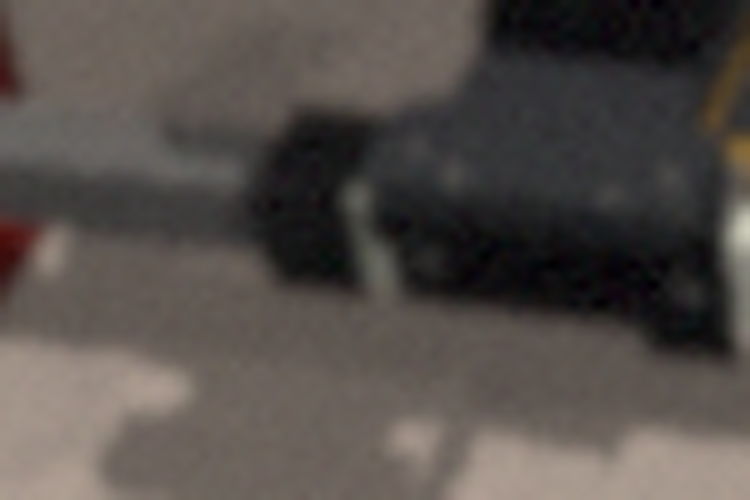

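>>> apply_moves --moves '[[[-0.0005,0,0],0],[[0,0,0],0],[[0,0,0],0]]'

```text
time_s: 12.45
tcp_pos: [0.5671, 0.1047, 0.061]
ee_rot: [[0.471, -0.882, -0.0], [-0.882, -0.471, -0.002], [0.002, 0.001, -1.0]]
wrist_force: [-1.4, -4.5, 5.0]
gripper_width: 0.318
gripper_force: 30.0
```

The finger blocks the view of the hole in this crop: only the collar at (310,200) and a strip of sleeve at (375,240) show. I'll confirm the stop by force.

>>> apply_moves --moves '[[[-0.0005,0,0],0],[[0,0,0],0],[[0,0,0],0]]'

```text
time_s: 12.7
tcp_pos: [0.5669, 0.1049, 0.061]
ee_rot: [[0.471, -0.882, -0.0], [-0.882, -0.471, -0.002], [0.002, 0.001, -1.0]]
wrist_force: [-0.1, -5.7, 5.5]
gripper_width: 0.317
gripper_force: 30.0
```

>>> apply_moves --moves '[[[-0.0005,0,0],0],[[0,0,0],0],[[0,0,0],0]]'

```text
time_s: 12.95
tcp_pos: [0.5668, 0.1053, 0.061]
ee_rot: [[0.471, -0.882, 0.0], [-0.882, -0.471, -0.002], [0.002, 0.001, -1.0]]
wrist_force: [0.7, -6.3, 5.4]
gripper_width: 0.318
gripper_force: 30.0
```

>>> apply_moves --moves '[[[-0.0005,0,0],0],[[0,0,0],0],[[0,0,0],0]]'

```text
time_s: 13.2
tcp_pos: [0.5665, 0.1057, 0.061]
ee_rot: [[0.471, -0.882, 0.0], [-0.882, -0.471, -0.002], [0.002, 0.001, -1.0]]
wrist_force: [0.1, -6.1, 5.3]
gripper_width: 0.318
gripper_force: 30.0
```

>>> apply_moves --moves '[[[-0.0005,0,0],0],[[0,0,0],0],[[0,0,0],0]]'

```text
time_s: 13.45
tcp_pos: [0.5663, 0.1061, 0.061]
ee_rot: [[0.471, -0.882, 0.0], [-0.882, -0.471, -0.002], [0.002, 0.001, -1.0]]
wrist_force: [1.0, -6.8, 5.9]
gripper_width: 0.321
gripper_force: 30.0
```

```bash
python3 col.py
```

```text
t 13.45 collar edge y -0.0375 step 22.9 tcp y 0.0471 offset -0.0846
```

>>> apply_moves --moves '[[[-0.0005,0,0],0],[[0,0,0],0],[[0,0,0],0]]'

```text
time_s: 13.75
tcp_pos: [0.5661, 0.1064, 0.061]
ee_rot: [[0.471, -0.882, 0.0], [-0.882, -0.471, -0.002], [0.002, 0.001, -1.0]]
wrist_force: [1.0, -7.0, 4.6]
gripper_width: 0.315
gripper_force: 30.0
```

```bash
python3 - <<'E'
from h import *
import pickle
q,w=pickle.load(open("w2.pkl","rb"))
src=open("col.py").read().replace("q=r.sense();w=imaging.capture(\"wrist\")","").replace("from h import *","").replace("pics/col","pics/col0")
exec(src)
E
python3 col.py
```

```text
t 4.73 collar edge y -0.0847 step 14.5 tcp y -0.0 offset -0.0847
t 13.75 collar edge y -0.0372 step 22.6 tcp y 0.0475 offset -0.0848
```

>>> apply_moves --moves '[[[-0.0003,0,0],0],[[0,0,0],0],[[0,0,0],0]]'

```text
time_s: 14.05
tcp_pos: [0.5661, 0.1065, 0.061]
ee_rot: [[0.471, -0.882, 0.0], [-0.882, -0.471, -0.003], [0.002, 0.001, -1.0]]
wrist_force: [0.9, -7.6, 4.2]
gripper_width: 0.313
gripper_force: 30.0
```

>>> apply_moves --moves '[[[-0.0005,0,0],0],[[0,0,0],0],[[0,0,0],0]]'

```text
time_s: 14.3
tcp_pos: [0.566, 0.1067, 0.061]
ee_rot: [[0.471, -0.882, 0.0], [-0.882, -0.471, -0.003], [0.003, 0.001, -1.0]]
wrist_force: [1.8, -8.1, 4.6]
gripper_width: 0.316
gripper_force: 30.0
```

>>> apply_moves --moves '[[[-0.0005,0,0],0],[[0,0,0],0],[[0,0,0],0]]'

```text
time_s: 14.55
tcp_pos: [0.5659, 0.1068, 0.061]
ee_rot: [[0.471, -0.882, 0.001], [-0.882, -0.471, -0.003], [0.003, 0.001, -1.0]]
wrist_force: [3.0, -10.2, 3.7]
gripper_width: 0.318
gripper_force: 30.0
```

The pull rose to 10.4 N with no motion, so this is the dead stop. I'll unload, let go and rise.

>>> apply_moves --moves '[[[0.001,0,0],0],[[0.001,0,0],0],[[0,0,0],0]]'

```text
time_s: 14.8
tcp_pos: [0.566, 0.1066, 0.061]
ee_rot: [[0.471, -0.882, -0.0], [-0.882, -0.471, -0.001], [0.001, 0.001, -1.0]]
wrist_force: [-1.5, -3.5, 5.8]
gripper_width: 0.318
gripper_force: 30.0
```

>>> apply_moves --moves '[[[0,0,0],0],[[0,0,0],0],[[0,0,0],0],[[0,0,0],0],[[0,0,0],0]]' --hand 0.06

```text
time_s: 15.22
tcp_pos: [0.5661, 0.1077, 0.0598]
ee_rot: [[0.471, -0.882, -0.0], [-0.882, -0.471, 0.0], [-0.0, 0.0, -1.0]]
wrist_force: [0.8, -0.3, -0.6]
gripper_width: 0.614
gripper_force: 0.0
```

>>> apply_moves --moves '[[[0,0,-0.02],0],[[0,0,-0.03],0],[[0,0,-0.035],0],[[0,0,-0.04],0],[[0,0,-0.035],0]]'

```text
time_s: 15.63
tcp_pos: [0.5662, 0.1076, 0.2223]
ee_rot: [[0.471, -0.882, 0.001], [-0.882, -0.471, 0.0], [0.0, -0.001, -1.0]]
wrist_force: [0.8, 0.3, 0.0]
gripper_width: 0.689
gripper_force: 0.0
```

>>> apply_moves --moves '[[[0,-0.035,0],0],[[0,-0.035,0],0],[[0,-0.03,0],0],[[0,0,0],0],[[0,0,0],0]]'

```text
time_s: 16.05
tcp_pos: [0.6547, 0.1552, 0.2181]
ee_rot: [[0.471, -0.882, -0.003], [-0.882, -0.471, -0.001], [-0.0, 0.003, -1.0]]
wrist_force: [-1.4, -1.2, -0.4]
gripper_width: 0.689
gripper_force: 0.0
```

```bash
python3 - <<'E'
from h import *
s=imaging.capture("scene");w=imaging.capture("wrist")
a=cv2.resize(s["frame"][140:220,60:270],(800,305),interpolation=cv2.INTER_CUBIC)
b=cv2.resize(w["frame"][20:210,0:512],(800,295),interpolation=cv2.INTER_CUBIC)
cv2.imwrite("pics/end.png",np.vstack([a,b]))
q=r.sense();print(q["time_s"],q["wrist_force"],models.place_of(w,"snap_button"))
E
```

```text
16.15 [-0.15147337 -0.84811798 -0.04027313] [{'at': [0.6711, 0.3411], 'confidence': 0.63}]
```

View pics/end.png

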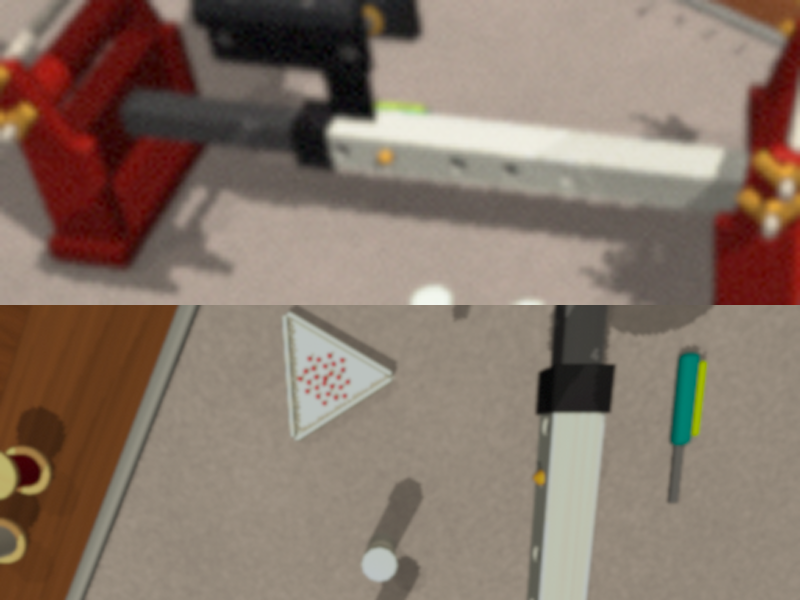

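The brass button now stands out at (386,157), with one hole at (342,150) between it and the collar, so it is in the very next hole. The tray, vial and snips look undisturbed.

```bash
python3 -c "
from station import r
print(r.finish_job())"
```

```text
the job is handed in; nothing more can be done
None
```

The loom is set one hole longer: the button is out through the very next hole, the gripper has let go and is clear, and I handed the job in at about 16 s with the tray, snips and vials never touched.

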